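# Turn the dye bottle to the front and lock the turntable

### The arm

A 6-joint arm with a two-finger parallel gripper is mounted at the origin on the work surface. World frame = base frame: x ahead of the robot, y to its left, z up, the work surface at z = 0. Lengths are in mm, angles in rad, forces in N, time in s.
With the tool pointing down it reaches from about 250 to 775 mm from the base axis. Payload 8.9 kg.
Tool frame: the origin (TCP) lies at the very end of the fingers, on their centre line; the grasp point (between the pads) lies 19 mm behind it; z points along the fingers, y is the line along which they close (so a half turn about z gives the same grasp; the last joint's range is limited). The gripper opens to 85 mm and grips with 20 to 120 N. Pads are 22 mm wide; open, the fingers measure 114 mm over their backs; the gripper's body (76 mm by 85 mm) begins 54 mm behind the grasp point. The pads swing forward as they close: fully open they stand 13 mm farther back than shut.
Start: joints at [-1.253, 0.291, -0.153, 1.127, 0, 1.431], TCP at [231.567, -471.169, 205.205] pointing down, gripper open.
Joint ranges: [-2.52, 2.52], [-0.91, 1.74], [-1.3, 1.37], [-1.96, 2.02], [-1.52, 1.47], [-3.14, 3.14]. Speed limits (rad/s): [2.22, 2.22, 2.79, 3.14, 3.14, 3.14].

### API

Orientations are given as a rotation vector (axis times angle).
In Python, from cell import monitor, vision, manip gives the robot as it stands. The module is installed in compiled form; this text tells all that it offers.
- The arm moves only by the tool jog_arm, never from a script. Its argument "deltas" is a list of rows, each a list of 2 entries, a list of its own where there are three numbers: the shift along the tool's x, y, z in cm, then the turn about the tool's z in degrees. In form: [[[x, y, z], roll], ...]. A call has 1 to 20 rows; each row is the pose to reach, as a shift and turn from the pose commanded when the call began, along the tool's axes at that moment; what a row does not reach only later rows make up. A row lasts 1/10 s, in which the tool goes at most 50 mm and 8.59 degrees, less where a joint would pass 70% of its speed; a pose out of reach is approached as far as the arm can. A call with a gripper value outside its range is refused whole. "claw" is the gripper command: -1 is fully open, 1 is shut, values between are in proportion, set as the call begins (left out, the last holds). The fingers move at their own pace and stop on an object; the grip force is fixed at half the most. Time passes only in rows, so rows that repeat a pose let the fingers close. It gives the time, the measured TCP pose, the force, the opening and the grip force at its end, in the units of the state.
- monitor.sense(): the state, without advancing time (a new reading comes with each control period).
- vision.snapshot(name): name is "scene" or "side" or "wrist"; returns the picture (480x640x3 uint8, red, green, blue); there is no depth.
- vision.camera_model(name): a dict with "K" (3x3 intrinsics, pixels), "k1" (the pictures are not rectified: a ray, as slopes to the right and down, at radius r is drawn at 1 + k1 r^2 times it, then the intrinsics apply), "rvec" (rotation vector, rad) and "tvec" (3), from world to camera coordinates, as OpenCV has them. Camera axes: x right, y down, z forward; pixel columns grow to the right and rows downward; lengths in mm; the calibration is good to about 2 mm. A picture is of the moment at which its call begins: read the wrist's pose just before it. camera_model takes no time and is no camera call; for the wrist camera it gives the pose at the moment of the call.
- manip.sign_off(): hands the job in; it is judged then, once.
The state is a dict: "t": time; "joints": joint angles; "dq": joint speeds; "joint_efforts": joint torques, N m; "tcp_pos": TCP position; "ee_rot": TCP orientation; "contact_force": force on the tool from outside, world axes, zero at the start; "wrist_torque": the same for the moment, N m; "opening": finger opening in mm; "gripper_force": force on a finger pad.
Only numpy, scipy, OpenCV 4.12 (cv2) and the standard library are available. Lean on these libraries where they do the work, as an engineer would, in place of code of your own. Each camera call takes 0.05 s, during which the arm holds its last target. There are 200 camera calls.

### The job

Turn the shoe-polish turntable by gently pushing on the tabs of its rim until the tall bottle stands at the front, with the slot of the tab nearest to it over the socket of the lock block below the rim. Then take the locking pin from its holder and seat it fully home, down through that slot into the socket, and let go. The socket is a little off centre: feel for it with the pin without forcing anything, do not touch what stands on the turntable, and leave the other things on the bench alone.

Things in the scene. Friction and masses are not known exactly. Their poses are not given: they have to be found in the camera images.
- stand: The turntable's fixed stand; origin on the bench on the turning axis, z up; its FRONT is its own -x, where a steel lock block with the socket sits below the rim. The disc's turning angle is NOT tracked: this pose is the stand's alone. The rim tabs must be seen or felt
- disc_top (a point): Fixed point on the axis, level with the disc's top, 50 mm over the bench. The plywood disc, 120 mm radius, 16 mm thick, turns both ways without stops; 0.5 N m of drag (3 to 6 N at the rim) keeps it where it is left. Five things stand loose on it, 68 mm from the axis, each in line with one of the rim's tabs only to about 0.05 rad (7 mm at the tab). Tabs: see lock_mark
- lock_mark (a point): Fixed point at the front, 145 mm before the axis, 30 mm over the bench. Tabs: five equal steel tabs 72 degrees apart stick out of the rim from 120 to 165 mm radius, 34 to 50 mm high. Each is 62 mm wide along the rim: two 24 mm ears, between them a 14 mm slot, through from top to bottom, open outward. A tab's outer sides are flat, parallel to its middle line: push there with a finger from above
- lock_foot (a point): Fixed point on the bench under lock_mark. Around it, below the tabs (4 mm clear), is a steel lock block, 44 x 56 mm, flat top 30 mm high, in it the socket: a plain hole 13 mm wide, 20 mm deep, straight down, 145 mm from the axis. The block is clamped off centre, NOT tracked: its hole is up to 10 mm to either side of lock_mark (stand's y). Find it by eye or by feel with the pin in the slot
- bottle: The bottle of shoe dye: the only tall slim thing on the turntable, 44 mm across, 100 mm high, standing on the disc; origin at the centre of its underside
- pin: The locking pin, solid steel, about 0.12 kg: a 12 mm round shaft 42 mm long with a 2 mm chamfer at its foot (9 mm wide at the tip), and above it a round head 20 mm across, 32 mm high. Origin at the foot's tip, z up along the pin. It starts upright, loose in its holder, 25 mm deep
- pin_tip (a point): The tip of the pin's foot. Fully home it is 20 mm below the socket's mouth (10 mm over the bench), and the pin's shoulder is 2 mm above the tab. A pin standing in a tab's slot (1 mm play either side) can turn the disc when moved sideways
- holder: The pin's fixed wooden holder, 60 x 60 x 45 mm, with one 15 mm hole; origin at the centre of its underside
- tin1: a flat low polish tin, 62 mm across, 26 mm high, standing on the turntable; origin at the centre of its underside
- tin2: a flat low polish tin, 62 mm across, 26 mm high, standing on the turntable; origin at the centre of its underside
- tin3: a flat low polish tin, 62 mm across, 26 mm high, standing on the turntable; origin at the centre of its underside
- tin4: a flat low polish tin, 62 mm across, 26 mm high, standing on the turntable; origin at the centre of its underside
- brush1: a shoe brush lying bristles down, 150 x 48 x 40 mm; a bystander on the bench
- brush2: another shoe brush, 150 x 48 x 40 mm; a bystander on the bench
- hammer: a hammer lying near the robot; a bystander on the bench
- shoe_last: a wooden shoe last (foot form), about 200 x 66 x 85 mm; a bystander on the bench
- big_tin: a large flat polish tin, 86 mm across, 36 mm high; a bystander on the bench
Mind the look-alikes: they are no part of the job. Leave any pink or purple look-alike of the tin1 alone. What is shaped like the pin but purple is not meant.

How it is judged (in metres and radians):
On the way, in this order (a step that is already met when the one before it is completed fails the run):
1. the bottle is turned to the front of the stand (y of bottle in the frame of stand between -0.009 and 0.009 m and x of bottle in the frame of stand below -0.05 m), for 0.2 s.
2. the pin is fully home in the socket, through the tab's slot (z of pin_tip in the frame of stand below 0.0145 m and x of pin_tip in the frame of stand between -0.149 and -0.141 m and y of pin_tip in the frame of stand between -0.0125 and 0.0125 m and angle between pin's own z axis and vertical below 0.1 rad), for 0.2 s.
At the end, for the whole second after the job is handed in: Bottle upright on the disc within 9 mm of the stand's front line; pin upright in the socket, tip within 4.5 mm of its bottom, so the tab's slot is locked; all tins still upright on the disc; pin and bottle at rest (all of step 1 and all of step 2 and linear speed of each of pin, bottle below 0.01 m/s and angle between each of bottle, tin1, tin2, tin3, tin4's own z axis and vertical below 0.1 rad and height (world z) of each of bottle, tin1, tin2, tin3, tin4 above 0.045 m); the robot touches nothing.
It fails at once if the fingers push the turntable or its stand with more than 25 N (contact force between the fingers and stand above 25 N).
It fails at once if the pin is forced against the turntable or its stand with more than 25 N (contact force between pin and stand above 25 N).
It fails at once if the robot or the pin touches or upsets what stands on the turntable (contact force between any of the fingers, the arm, pin and bottle above 1 N or contact force between any of the fingers, the arm, pin and tin1 above 1 N or contact force between any of the fingers, the arm, pin and tin2 above 1 N or contact force between any of the fingers, the arm, pin and tin3 above 1 N or contact force between any of the fingers, the arm, pin and tin4 above 1 N or angle between any of bottle, tin1, tin2, tin3, tin4's own z axis and vertical above 0.35 rad).
It fails at once if a bystander on the bench is moved by more than 15 mm (distance of any of brush1, brush2, hammer, shoe_last, big_tin from where it was at the start of the episode above 0.015 m).
It also fails if it takes over 72 s, if anything falls off the work surface, if the arm or the gripper's body presses on something with over 40 N, if the wrist force passes 120 N, or if a joint passes its speed limit or range.

## Working session

There is one attempt and no reset: what is moved stays moved. The work goes in short steps, Python scripts to look and compute and a tool call to move; the robot and the scene stay as the last step left them, time stands still between calls to the robot, and variables do not carry over. Pictures are saved under pics/ and viewed, at most 10 in all, crops included, and the job is handed in when it is done.

Besides the shell and the picture viewer there is one more tool, called after "Call:" as name(argument=value, ...) on one line, values as JSON. jog_arm: Moves the arm, as the interface text tells. Its arguments: {"type":"object","properties":{"deltas":{"type":"array"},"claw":{"type":"number"}},"required":["deltas"]}

```bash
mkdir -p pics
cat > h.py <<'E'
import numpy as np,cv2
from cell import monitor,vision,manip
def snap(n,f):
    m=vision.camera_model(n); im=vision.snapshot(n); cv2.imwrite('pics/'+f+'.png',im[:,:,::-1]); return im,m
def ray(m,u,v):
    K=np.array(m['K']);k=m['k1'];p=np.array([(u-K[0,2])/K[0,0],(v-K[1,2])/K[1,1]])
    q=p.copy()
    for _ in range(30): q=p/(1+k*(q@q))
    R=cv2.Rodrigues(np.array(m['rvec'],float))[0];t=np.array(m['tvec'],float).ravel()
    return -R.T@t, R.T@np.array([q[0],q[1],1])
def onz(m,u,v,z):
    c,d=ray(m,u,v); return c+d*(z-c[2])/d[2]
def proj(m,P):
    R=cv2.Rodrigues(np.array(m['rvec'],float))[0];c=R@np.array(P,float)+np.array(m['tvec'],float).ravel()
    q=c[:2]/c[2];q=q*(1+m['k1']*(q@q));K=np.array(m['K']);return np.array([K[0,0]*q[0]+K[0,2],K[1,1]*q[1]+K[1,2]])
E
python3 - <<'E'
from h import *
for n in('scene','side'):
    im,m=snap(n,n+'0'); print(n,m['K'],m['k1'],ray(m,320,240))
print(monitor.sense())
E
```

```text
scene [[501.70360647   0.         328.92683826]
 [  0.         501.70360647 242.14943794]
 [  0.           0.           1.        ]] -0.09484571647079586 (array([1254.19410245, -121.31136676, 1108.58601297]), array([-0.59974717,  0.08795012, -0.79555206]))
side [[478.79763572   0.         311.71717135]
 [  0.         478.79763572 231.43458941]
 [  0.           0.           1.        ]] 0.022050126088363483 (array([ 142.02550112, -909.81850582,  823.88231982]), array([ 0.28640975,  0.72053765, -0.63199227]))
{'t': 0.1, 'joints': array([-1.25325383e+00,  2.91223909e-01, -1.54014413e-01,  1.12667300e+00,
        1.39530231e-06,  1.43147883e+00]), 'dq': array([-2.02541046e-04, -1.32779758e-03,  2.26175495e-05, -9.76659634e-04,
       -9.90464378e-04, -8.60361535e-04]), 'joint_efforts': array([ 1.56700989e-03, -5.37978923e+01,  3.31918430e+01,  9.37567384e-03,
       -2.70831842e-04,  2.85396555e-05]), 'tcp_pos': array([ 231.46693324, -470.78450287,  204.70335089]), 'ee_rot': array([-3.05890203e+00, -7.11157685e-01,  1.53631053e-04]), 'contact_force': array([0.26320397, 0.38774804, 0.43418658]), 'wrist_torque': array([-0.01945073, -0.02075808, -0.01725103]), 'gripper_force': 0.0, 'opening': 85.41694619661699}
```

View pics/scene0.png

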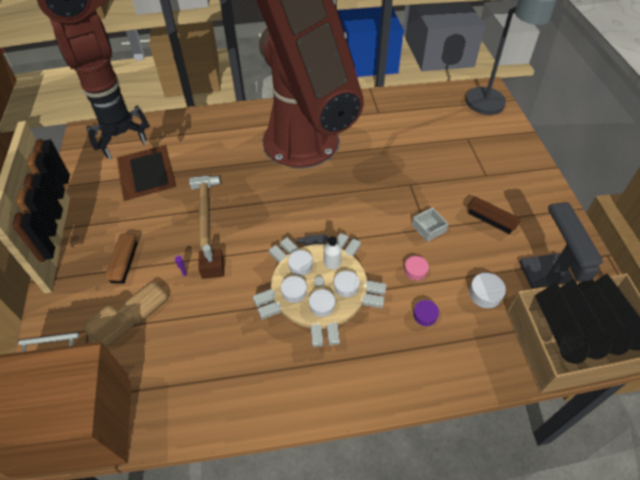

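View pics/side0.png

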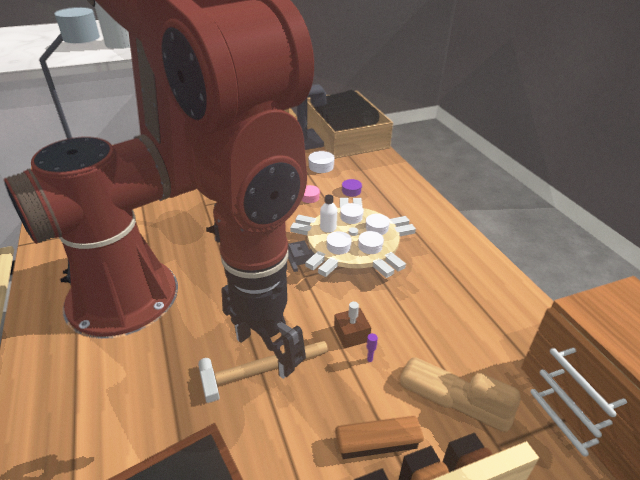

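The scene picture shows the turntable centre near (319,284), the bottle at (333,250), the dark lock block at (317,239), and tabs near the front at (285,249) and (347,245). Pin candidates are the grey-headed pin in the brown holder at (208,252) and a loose purple look-alike at (181,265). I choose the grey one. The side view agrees: grey pin at (353,312), purple at (372,345).

Run:
```python
from h import *
im=cv2.imread('pics/scene0.png');s=vision.camera_model('scene');d=vision.camera_model('side')
for n,u,v,z in(('disc',319,284,50),('block',317,239,30),('bottle top',333,240,150),('tabR',347,245,50),('tabL',285,249,50),('holder',211,257,45),('pintop',207,250,94),('purple',181,265,20)):
    print(n,onz(s,u,v,z).round(0))
for n,u,v,z in(('disc',353,237,50),('block',299,255,30),('pintop',353,305,94),('bottle top',329,199,150)):
    print(n,onz(d,u,v,z).round(0))
w=vision.camera_model('wrist');c,dd=ray(w,320,240);print(w['K'][0],w['k1'],c,dd, cv2.Rodrigues(np.array(w['rvec']))[0].round(3))
x=im[150:350,160:420];cv2.imwrite('pics/c1.png',cv2.resize(x,None,fx=3,fy=3,interpolation=cv2.INTER_CUBIC))
```

```text
disc [592. -29.  50.]
block [436. -10.  30.]
bottle top [537.  15. 150.]
tabR [484.  63.  50.]
tabL [470. -99.  50.]
holder [ 460. -293.   45.]
pintop [ 473. -295.   94.]
purple [ 455. -377.   20.]
disc [577. -46.  50.]
block [430. -42.  30.]
pintop [ 460. -299.   94.]
bottle top [527.   2. 150.]
[396.59769665   0.         314.38723252] 0.02838570549569523 [ 307.30833121 -432.16751154  373.5561433 ] [-0.30868668 -0.16668053 -0.93683417] [[ 0.442 -0.897 -0.001]
 [-0.847 -0.418  0.329]
 [-0.295 -0.144 -0.944]]
```

View pics/c1.png

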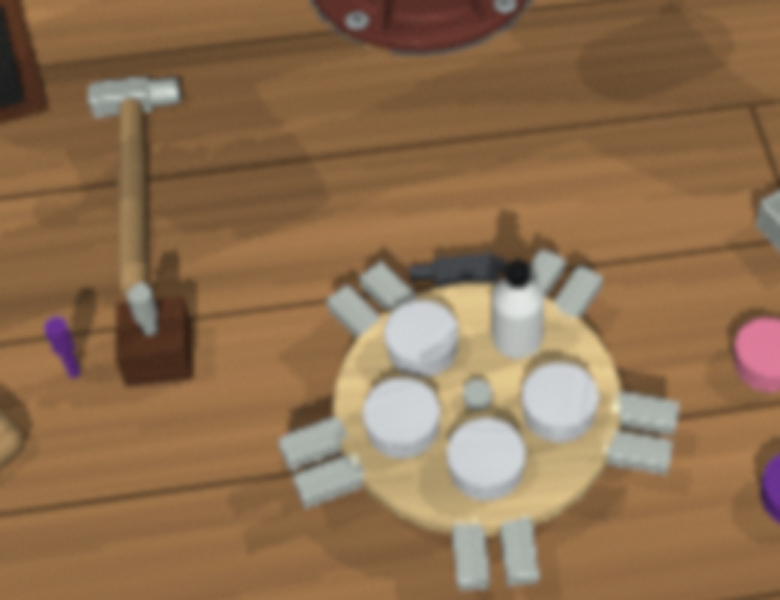

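The crop shows the grey pin head at (143,305) in the dark holder, and the purple pin at (60,345) which I'll ignore. The lock block at (455,268) is uncovered. The bottle's tab ears are at (545,270) and (580,290). Next I look from above with the wrist camera.

Call:
jog_arm(deltas=[[[34.8,-32.6,0.5],-149],[[34.8,-32.6,0.5],-149],[[34.8,-32.6,0.5],-149],[[34.8,-32.6,0.5],-149],[[34.8,-32.6,0.5],-149],[[34.8,-32.6,0.5],-149],[[34.8,-32.6,0.5],-149],[[34.8,-32.6,0.5],-149],[[34.8,-32.6,0.5],-149],[[34.8,-32.6,0.5],-149],[[34.8,-32.6,0.5],-149],[[34.8,-32.6,0.5],-149],[[34.8,-32.6,0.5],-149],[[34.8,-32.6,0.5],-149],[[34.8,-32.6,0.5],-149],[[34.8,-32.6,0.5],-149],[[34.8,-32.6,0.5],-149],[[34.8,-32.6,0.5],-149],[[34.8,-32.6,0.5],-149],[[34.8,-32.6,0.5],-149]])

```text
t: 2.1
tcp_pos: [400.0, -25.1, 200.1]
ee_rot: [-0.135, -3.138, -0.0]
contact_force: [-0.5, -0.5, -0.2]
opening: 85.4
gripper_force: 0.0
```

Run:
```python
from h import *
im,m=snap('wrist','w1');np.save('w1.npy',m,allow_pickle=True);s=monitor.sense();print(s['t'],s['tcp_pos'],s['ee_rot'],s['joints'])
```

```text
2.15 [399.96391466 -25.05800654 200.09473313] [-1.34896882e-01 -3.13840891e+00 -1.27966290e-04] [-2.45516976e-01  5.69905939e-02 -4.56563755e-01  1.05753849e+00
  2.22765204e-05 -1.59604720e-01]
```

View pics/w1.png

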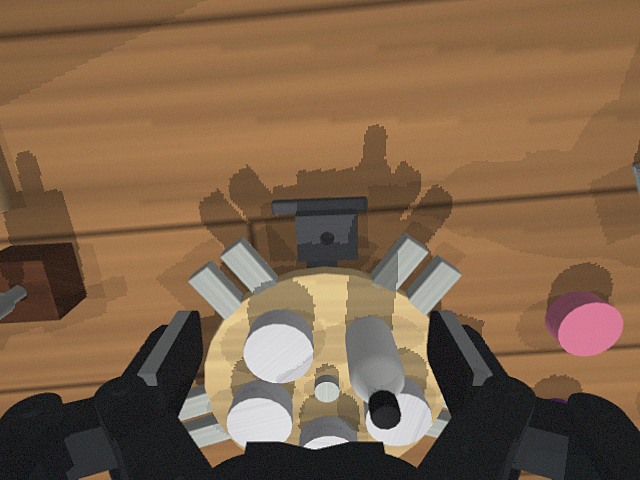

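The wrist picture shows the block with its hole at (327,238). The front tab ears are at (402,262)/(435,287) for the bottle's tab and (215,288)/(248,262) for the other. The bottle cap is at (384,409) and the holder is on the left.

Run:
```python
from h import *
m=np.load('w1.npy',allow_pickle=True).item();im=cv2.imread('pics/w1.png')
g=cv2.cvtColor(im,6);p=g[228:248,312:342];print(p[::2,::2])
mk=(p<p.min()+18).astype(np.uint8);n,l,st,c=cv2.connectedComponentsWithStats(mk);i=1+np.argmax(st[1:,4]);hc=c[i]+[312,228];print('hole px',hc,st[i]);H=onz(m,*hc,30);print('hole',H)
hsv=cv2.cvtColor(im,40);k=((hsv[...,1]<45)&(hsv[...,2]>95)).astype(np.uint8);k[:225]=0;k[322:]=0
n,l,st,c=cv2.connectedComponentsWithStats(k)
E=[]
for i in range(1,n):
    if st[i,4]>300:
        cn,_=cv2.findContours((l==i).astype(np.uint8),0,2);r=cv2.minAreaRect(cn[0]);b=cv2.boxPoints(r)
        print(st[i],c[i].round(1),onz(m,*c[i],50).round(1),[onz(m,*q,50).round(0)[:2].tolist() for q in b])
```

```text
[[74 78 75 79 75 78 80 78 79 77 79 79 76 78 78]
 [79 76 82 80 75 81 79 75 74 80 77 78 80 78 78]
 [79 76 80 74 77 81 64 53 56 69 77 78 73 78 77]
 [74 78 79 82 84 46 46 45 39 42 52 87 77 79 80]
 [80 79 82 78 58 45 46 43 41 56 34 77 71 77 79]
 [72 80 75 82 42 41 40 40 39 35 29 63 83 79 81]
 [77 74 74 78 61 47 29 34 37 37 35 84 80 79 78]
 [81 80 77 82 67 43 43 44 42 37 43 68 64 51 83]
 [64 66 52 50 55 59 47 34 45 57 51 53 51 52 67]
 [51 57 48 53 52 59 60 58 57 55 56 63 57 57 53]]
hole px [326.625      238.53571429] [  8   4  14  13 112]
hole [440.66648854 -16.04074821  30.        ]
[ 372  234   56   58 1453] [400.8 264.3] [462.8  46.8  50. ] [[478.0, 20.0], [434.0, 52.0], [451.0, 72.0], [496.0, 39.0]]
[ 220  237   58   58 1694] [249.5 266.9] [454.  -85.5  50. ] [[442.0, -110.0], [425.0, -87.0], [468.0, -59.0], [487.0, -83.0]]
[ 409  257   53   59 1371] [434.4 286.7] [487.1  76.2  50. ] [[496.0, 49.0], [457.0, 82.0], [476.0, 101.0], [516.0, 68.0]]
[ 188  261   55   59 1623] [217.2 289.9] [ 473.8 -117.5   50. ] [[462.0, -142.0], [443.0, -118.0], [485.0, -91.0], [505.0, -116.0]]
[254 310  53  12 459] [280.1 316.5] [505.7 -64.4  50. ] [[497.0, -87.0], [501.0, -40.0], [513.0, -41.0], [508.0, -89.0]]
```

```bash
cat >> h.py <<'E'
AX=np.array([584.5,-27.9])
def rel(tcp,az0,pts):  # pts: world x,y,z,az -> jog row
    x=np.array([np.cos(az0),np.sin(az0),0]);y=np.array([np.sin(az0),-np.cos(az0),0]);z=np.array([0,0,-1.])
    for X,Y,Z,a in pts:
        d=np.array([X,Y,Z])-tcp; r=(-np.degrees(a-az0)+180)%360-180
        print([[round(float(d@q)/10,2) for q in(x,y,z)],round(float(r),1)],end=', ')
    print()
def tab(u,t,az,z): 
    p=AX+u*np.array([np.cos(az),np.sin(az)])+t*np.array([np.sin(az),-np.cos(az)]); return [*p,z,az]
def cur():
    s=monitor.sense(); a=2*np.arctan2(s['ee_rot'][1],s['ee_rot'][0]); return s['tcp_pos'],a%(2*np.pi)
E
python3 - <<'E'
from h import *
rel(np.array([400,-25,200.]),3.055,[tab(148,60,2.457,z) for z in(200,38)])
a=np.arange(2.457,2.457+.681,.035)
P=tab(148,60,2.457,38); rel(np.array(P[:3]),2.457,[tab(148,60,q,38) for q in a[1:]])
E
```

```text
[[-9.55, 14.6, 0.0], 34.3], [[-9.55, 14.6, 16.2], 34.3], 
[[0.2, -0.52, 0.0], -2.0], [[0.38, -1.05, 0.0], -4.0], [[0.55, -1.58, 0.0], -6.0], [[0.69, -2.12, 0.0], -8.0], [[0.82, -2.67, 0.0], -10.0], [[0.93, -3.22, 0.0], -12.0], [[1.01, -3.77, 0.0], -14.0], [[1.08, -4.32, 0.0], -16.0], [[1.13, -4.88, 0.0], -18.0], [[1.16, -5.44, 0.0], -20.1], [[1.17, -6.0, 0.0], -22.1], [[1.16, -6.56, 0.0], -24.1], [[1.13, -7.11, 0.0], -26.1], [[1.08, -7.67, 0.0], -28.1], [[1.01, -8.23, 0.0], -30.1], [[0.93, -8.78, 0.0], -32.1], [[0.82, -9.33, 0.0], -34.1], [[0.69, -9.87, 0.0], -36.1], [[0.55, -10.41, 0.0], -38.1],
```

Call:
jog_arm(deltas=[[[-2,3,0],7],[[-4,6,0],14],[[-6,9,0],21],[[-8,12,0],28],[[-9.5,14.6,0],34.3],[[-9.5,14.6,0],34.3],[[-9.5,14.6,0],34.3],[[-9.5,14.6,4],34.3],[[-9.5,14.6,8],34.3],[[-9.5,14.6,11],34.3],[[-9.5,14.6,13],34.3],[[-9.5,14.6,14.5],34.3],[[-9.5,14.6,15.5],34.3],[[-9.5,14.6,16.2],34.3],[[-9.5,14.6,16.2],34.3]], claw=1)

```text
t: 3.65
tcp_pos: [506.6, 112.0, 37.9]
ee_rot: [-1.052, -2.959, 0.001]
contact_force: [0.2, -0.1, 0.5]
opening: 0.3
gripper_force: 0.0
```

Call:
jog_arm(deltas=[[[0.1,-0.3,0],-1],[[0.2,-0.5,0],-2],[[0.3,-0.8,0],-3],[[0.4,-1.05,0],-4],[[0.45,-1.3,0],-5],[[0.55,-1.6,0],-6],[[0.6,-1.85,0],-7],[[0.7,-2.1,0],-8],[[0.75,-2.4,0],-9],[[0.8,-2.65,0],-10],[[0.85,-2.95,0],-11],[[0.9,-3.2,0],-12],[[0.95,-3.5,0],-13],[[1.0,-3.75,0],-14]])

```text
t: 5.05
tcp_pos: [475.4, 89.4, 38.2]
ee_rot: [-0.681, -3.067, 0.0]
contact_force: [0.2, 0.4, -0.1]
opening: -0.1
gripper_force: 0.0
```

Run:
```python
from h import *
im,m=snap('wrist','w2');np.save('w2.npy',m,allow_pickle=True);p,a=cur();s=monitor.sense();print(s['t'],p,a,s['contact_force'])
```

```text
5.1 [475.07147861  89.28145578  38.15698661] 2.705342774818236 [-0.61310201 -1.36165258 -0.76124365]
```

View pics/w2.png

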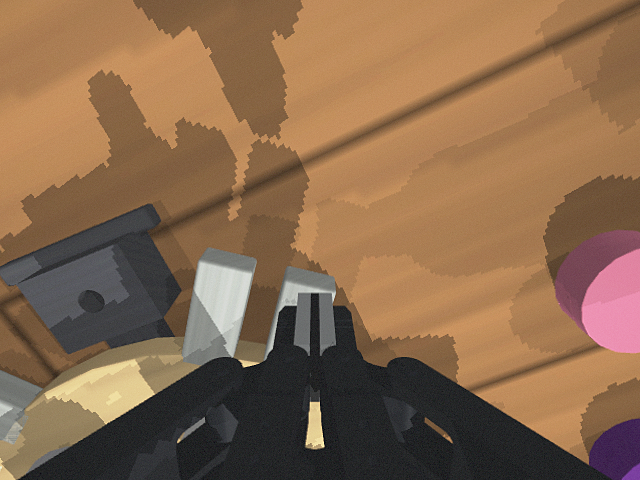

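The picture shows the tab's ears at (203..257, 250) and (287..335, 272), with the finger at (315,295) touching the right ear or nearly so. The hole is clear at (91,301).

Run:
```python
from h import *
m=np.load('w2.npy',allow_pickle=True).item()
P=[onz(m,u,v,50)[:2] for u,v in((201,258),(252,266),(285,277),(333,291))]
for p in P:
    d=p-AX;print(p.round(1),np.hypot(*d).round(1),np.arctan2(d[1],d[0]).round(3),'tool frame', (p-[475.1,89.3])@np.array([[np.cos(2.705),np.sin(2.705)],[np.sin(2.705),-np.cos(2.705)]]).T)
print(proj(m,[475.1,89.3,38]),onz(m,91,301,30))
```

```text
[438.2  54.4] 167.8 2.629 tool frame [ 18.61806858 -47.24968133]
[450.8  72.4] 167.1 2.498 tool frame [ 14.85750092 -25.63146367]
[461.5  82.9] 165.6 2.408 tool frame [  9.60904117 -11.49961298]
[476.6  99.1] 166.7 2.275 tool frame [2.78967676 9.56783996]
[311.57050226 284.29504029] [440.41723858 -15.95037638  30.        ]
```

Run:
```python
from h import *
m=np.load('w2.npy',allow_pickle=True).item()
x=np.array([np.cos(2.705),np.sin(2.705),0]);y=np.array([np.sin(2.705),-np.cos(2.705),0]);c=np.array([475.1,89.3,38.2])
for dx in(-11,0,11):
  for dz in(0,15,30): print(dx,dz,proj(m,c+dx*x+[0,0,dz]).round(0),proj(m,c+dx*x-8*y+[0,0,dz]).round(0))
im=cv2.imread('pics/w2.png')[235:395,180:400];cv2.imwrite('pics/c2.png',cv2.resize(im,None,fx=3.6,fy=3.6,interpolation=2))
im,m=snap('side','s2');cv2.imwrite('pics/c3.png',cv2.resize(im[170:310,270:440,::-1],None,fx=4,fy=4,interpolation=2))
```

```text
-11 0 [312. 305.] [295. 305.]
-11 15 [311. 322.] [293. 322.]
-11 30 [311. 342.] [292. 342.]
0 0 [312. 284.] [295. 284.]
0 15 [311. 300.] [293. 300.]
0 30 [311. 319.] [291. 319.]
11 0 [312. 263.] [294. 263.]
11 15 [311. 277.] [293. 277.]
11 30 [311. 294.] [291. 294.]
```

View pics/c2.png

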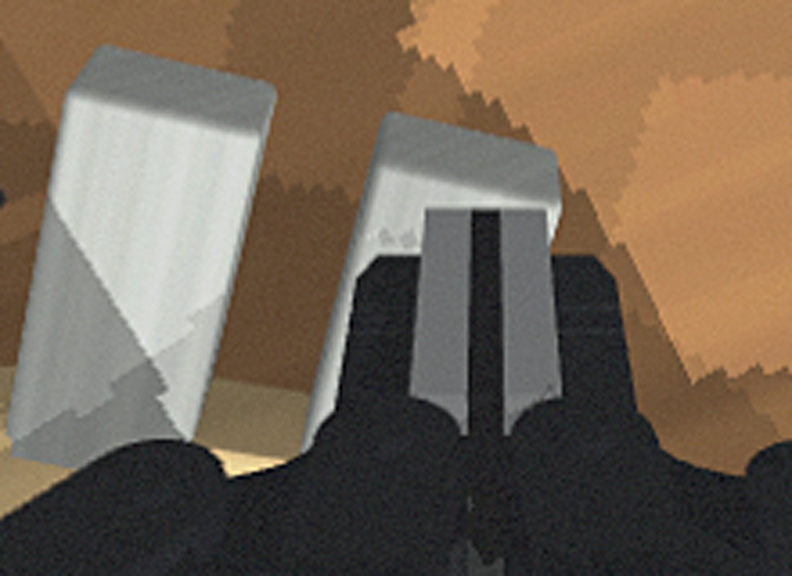

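View pics/c3.png

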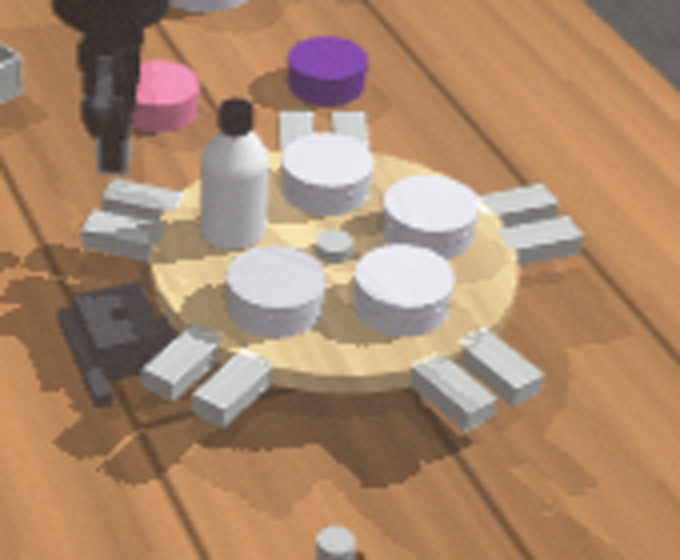

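The crops show the fingertip at side pixel about (298,212), not overlapping the tab. I check where that sits against the TCP reading.

Run:
```python
from h import *
m=vision.camera_model('side');w=vision.camera_model('wrist')
print('tcp side px',proj(m,[475.1,89.3,38.2]))
print('wrist cam',ray(w,320,240)[0])
c1,d1=ray(m,298,212.5);c2,d2=ray(w,315,293)
A=np.c_[d1,-d2];k=np.linalg.lstsq(A,c2-c1,rcond=None)[0];print(c1+k[0]*d1,c2+k[1]*d2)
for z in(38,50,60,70,80):print(z,onz(m,298,212.5,z).round(0),onz(w,315,293,z).round(0))
```

```text
tcp side px [298.59549616 219.48974555]
wrist cam [398.07360741 126.76643169 207.05633336]
[475.09698242  93.22309067  59.18012259] [470.62468231  93.08308468  57.04853796]
38 [484. 121.  38.] [480.  89.  38.]
50 [479. 105.  50.] [474.  92.  50.]
60 [475.  92.  60.] [469.  94.  60.]
70 [470.  79.  70.] [464.  96.  70.]
80 [466.  66.  80.] [460.  98.  80.]
```

The true fingertip sits about 17 mm above the reported TCP, so the finger passed over the tab. I'll back off, go lower and push again.

Run:
```python
from h import *
p,a=cur();print(p,a)
rel(p,a,[tab(148,60,2.453,38),tab(148,60,2.453,22)])
P=tab(148,60,2.453,22); rel(np.array(P[:3]),2.453,[tab(148,60,2.453+q,22) for q in np.arange(.0,.9,.07)])
```

```text
[475.29245712  89.41597795  38.1746181 ] 2.703659290976502
[[-2.02, 3.49, 0.02], 14.4], [[-2.02, 3.49, 1.62], 14.4], 
[[0.0, 0.0, 0.0], 0.0], [[0.38, -1.05, 0.0], -4.0], [[0.69, -2.12, 0.0], -8.0], [[0.93, -3.22, 0.0], -12.0], [[1.08, -4.32, 0.0], -16.0], [[1.16, -5.44, 0.0], -20.1], [[1.16, -6.56, 0.0], -24.1], [[1.08, -7.67, 0.0], -28.1], [[0.93, -8.78, 0.0], -32.1], [[0.69, -9.87, 0.0], -36.1], [[0.38, -10.95, 0.0], -40.1], [[0.0, -12.0, 0.0], -44.1], [[-0.45, -13.02, 0.0], -48.1],
```

Call:
jog_arm(deltas=[[[-1,1.7,0],7],[[-2,3.5,0],14.4],[[-2,3.5,0],14.4],[[-2,3.5,0.8],14.4],[[-2,3.5,1.2],14.4],[[-2,3.5,1.6],14.4],[[-2,3.5,1.6],14.4]])

```text
t: 5.85
tcp_pos: [507.6, 112.5, 21.5]
ee_rot: [-1.061, -2.955, 0.001]
contact_force: [0.2, 0.6, -0.2]
opening: 0.3
gripper_force: 0.0
```

Call:
jog_arm(deltas=[[[0.1,-0.3,0],-1],[[0.2,-0.5,0],-2],[[0.3,-0.8,0],-3],[[0.4,-1.05,0],-4],[[0.45,-1.3,0],-5],[[0.55,-1.6,0],-6],[[0.6,-1.85,0],-7],[[0.7,-2.1,0],-8],[[0.75,-2.4,0],-9],[[0.8,-2.65,0],-10]])

```text
t: 6.85
tcp_pos: [485.8, 97.8, 22.3]
ee_rot: [0.798, 3.038, 0.002]
contact_force: [1.8, 2.7, -0.9]
opening: -0.1
gripper_force: 1.6
```

Call:
jog_arm(deltas=[[[0.1,-0.3,0],-1],[[0.25,-0.65,0],-2.5],[[0.38,-1.05,0],-4],[[0.5,-1.45,0],-5.5],[[0.62,-1.85,0],-7],[[0.73,-2.25,0],-8.5],[[0.82,-2.67,0],-10],[[0.9,-3.08,0],-11.5],[[0.97,-3.5,0],-13],[[1.03,-3.9,0],-14.5],[[1.08,-4.32,0],-16],[[1.13,-4.74,0],-17.5],[[1.15,-5.15,0],-19],[[1.16,-5.57,0],-20.5],[[1.17,-6.0,0],-22],[[1.16,-6.4,0],-23.5],[[1.14,-6.8,0],-25],[[1.13,-7.1,0],-26],[[1.13,-7.1,0],-26]])

```text
t: 8.75
tcp_pos: [440.1, 41.0, 22.2]
ee_rot: [-0.096, -3.139, 0.0]
contact_force: [-1.0, 1.2, 0.3]
opening: -0.1
gripper_force: 0.7
```

Run:
```python
from h import *
im,m=snap('wrist','w3');np.save('w3.npy',m,allow_pickle=True);p,a=cur();s=monitor.sense();print(s['t'],p,a,s['contact_force'])
x=im[:,:,::-1];cv2.imwrite('pics/c4.png',cv2.resize(x[150:400,120:420],None,fx=2.4,fy=2.4,interpolation=2))
```

```text
8.8 [440.24544574  41.02965656  22.13051025] 3.0795248661763606 [-0.73371256  1.93296773 -0.08521333]
```

View pics/c4.png

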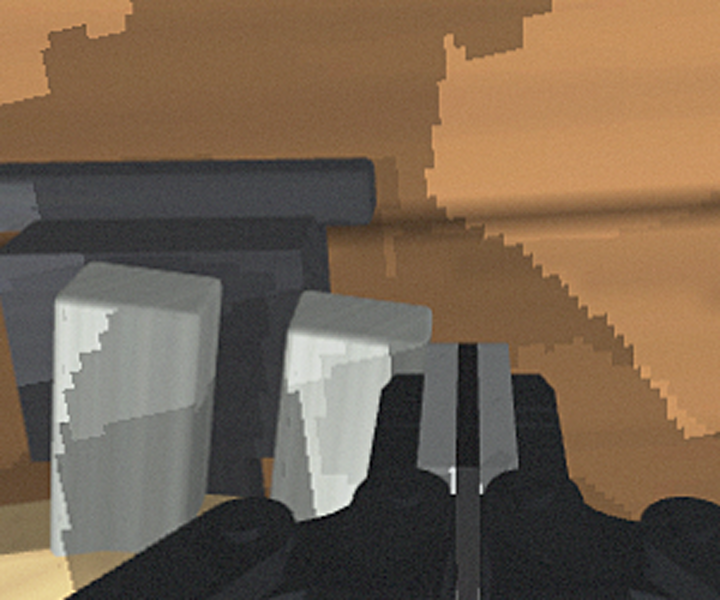

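The crop shows the tab's ears with outer top edges at crop (57..217, 300..325) and (285..430, 330..345), the finger in contact with the right ear, and the tab still short of the block's centre.

Run:
```python
from h import *
m=np.load('w3.npy',allow_pickle=True).item()
A=[]
for u,v in((57,302),(215,326),(285,330),(430,346)):
    p=onz(m,u/2.4+120,v/2.4+150,50)[:2];d=p-AX;A.append(np.arctan2(d[1],d[0])%6.283);print(p.round(1),np.hypot(*d).round(1),round(A[-1],3))
print((A[0]+A[3])/2,(A[1]+A[2])/2,np.arctan2(11.9,-143.8))
```

```text
[418.5 -22.9] 166.1 3.112
[424.4   1.9] 162.9 2.958
[425.8  13.3] 163.9 2.888
[430.2  36.9] 167.3 2.744
2.927851679074878 2.922674025006576 3.059026961206149
```

Call:
jog_arm(deltas=[[[0.1,-0.3,0],-1],[[0.2,-0.5,0],-2],[[0.3,-0.8,0],-3],[[0.38,-1.05,0],-4],[[0.45,-1.3,0],-5],[[0.55,-1.6,0],-6],[[0.6,-1.85,0],-7],[[0.65,-2.0,0],-7.5],[[0.65,-2.0,0],-7.5],[[0.6,-1.5,0],-7.5],[[0.6,-0.5,0],-7.5],[[0.6,0.5,0],-7.5],[[0.6,0.5,-4],-7.5],[[0.6,0.5,-9],-7.5],[[0.6,-1,-13],-5],[[0.6,-2.5,-16],-2],[[0.6,-4,-18],0],[[0.6,-5.5,-18],0],[[0.6,-5.5,-18],0],[[0.6,-5.5,-18],0]], claw=-1)

```text
t: 10.8
tcp_pos: [431.1, -12.5, 201.9]
ee_rot: [-0.097, -3.14, -0.001]
contact_force: [0.2, -0.5, 0.3]
opening: 85.6
gripper_force: 0.0
```

I set the gripper to open at the start of that push, so the opening fingers may have pushed the tab further than intended. I look.

Run:
```python
from h import *
im,m=snap('wrist','w4');np.save('w4.npy',m,allow_pickle=True);p,a=cur();print(p,a)
```

```text
[431.06343342 -12.37368478 201.80532314] 3.080550971071476
```

View pics/w4.png

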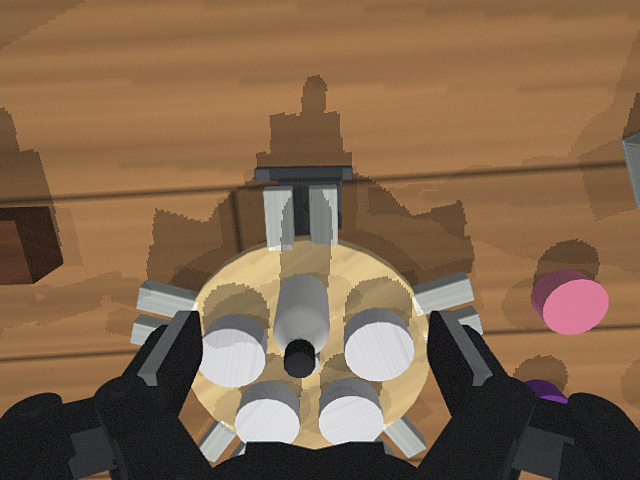

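The picture shows the tab over the block, with ears at (279,217) and (323,215) and the slot near x=301. The bottle and tins are all standing.

Run:
```python
from h import *
m=np.load('w4.npy',allow_pickle=True).item();im=cv2.imread('pics/w4.png');g=cv2.cvtColor(im,6)
hsv=cv2.cvtColor(im,40)
for v in(192,198,205):
    r=cv2.GaussianBlur(g,(3,3),0)[v].astype(float);d=np.diff(r)
    e=[u for u in range(255,350) if abs(d[u])>12]
    print(v,[(u,int(d[u])) for u in e])
    for u in (264.5,293.5,309.5,337.5):
        p=onz(m,u,v,50)[:2]-AX; print(u,p.round(1),round(np.arctan2(p[1],p[0])%6.2832,3),end=' | ')
    print()
print(proj(m,[440.5,-16,50]),proj(m,[440.5,-16,30]))
```

```text
192 [(261, 23), (262, 42), (263, 26), (289, -15), (290, -33), (291, -47), (292, -39), (307, 19), (308, 34), (309, 20), (321, 17), (322, 32), (323, 14), (335, -30), (336, -54), (337, -29)]
264.5 [-163.7  -24. ] 3.287 | 293.5 [-162.2   -0. ] 3.142 | 309.5 [-161.4   13.2] 3.06 | 337.5 [-160.    36.3] 2.918 | 
198 [(262, 31), (263, 39), (264, 19), (287, -21), (288, -17), (291, -29), (292, -35), (293, -15), (307, 17), (308, 35), (309, 17), (324, 18), (325, 31), (335, -24), (336, -50), (337, -37)]
264.5 [-158.6  -24.5] 3.295 | 293.5 [-157.1   -0.4] 3.144 | 309.5 [-156.3   12.9] 3.06 | 337.5 [-154.9   36.1] 2.913 | 
205 [(262, 26), (263, 48), (264, 25), (283, -19), (284, -16), (285, -14), (291, -21), (292, -30), (293, -22), (307, 13), (308, 30), (309, 28), (327, 14), (328, 25), (335, -21), (336, -49), (337, -39)]
264.5 [-152.6  -25.1] 3.305 | 293.5 [-151.1   -0.9] 3.148 | 309.5 [-150.3   12.5] 3.059 | 337.5 [-148.9   35.9] 2.905 | 
[309.32429479 212.27783255] [309.59079318 205.90265421]
```

The slot is about 7 mm past the hole, toward -y. The pin can draw it back later, so I go for the pin now.

Call:
jog_arm(deltas=[[[-1,-4,0],0],[[-2,-9,0],0],[[-3,-14,0],0],[[-4,-19,0],0],[[-5,-24,0],0],[[-5.1,-28.2,0],0],[[-5.1,-28.2,0],0],[[-5.1,-28.2,0],0],[[-5.1,-28.2,0],0]])

```text
t: 11.75
tcp_pos: [464.9, -296.3, 201.7]
ee_rot: [-0.095, -3.139, -0.002]
contact_force: [0.3, -0.1, 0.4]
opening: 85.6
gripper_force: 0.0
```

Run:
```python
from h import *
p,a=cur();print(monitor.sense()['t'],p,a)
im,m=snap('wrist','w5');np.save('w5.npy',m,allow_pickle=True)
```

```text
11.75 [ 464.93125948 -296.29876002  201.7018076 ] 3.0811336935116134
```

View pics/w5.png

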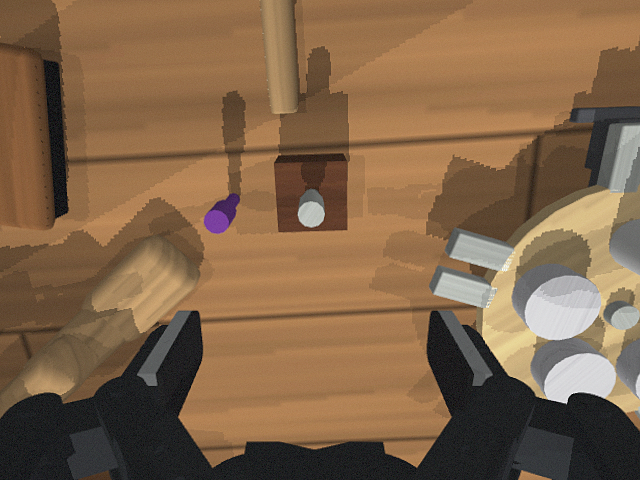

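The picture shows the pin's head top at (311.5,210) in the holder at (312,192), the purple look-alike at (217,220), and the hammer handle end at (284,112).

Run:
```python
from h import *
m=np.load('w5.npy',allow_pickle=True).item();im=cv2.imread('pics/w5.png')
hsv=cv2.cvtColor(im,40)[190:232,290:335];k=((hsv[...,1]<50)&(hsv[...,2]>150)).astype(np.uint8)
n,l,st,c=cv2.connectedComponentsWithStats(k);i=1+np.argmax(st[1:,4]);cn,_=cv2.findContours((l==i).astype(np.uint8),0,2);e=cv2.fitEllipse(cn[0]);print(st[i],c[i]+[290,190],e)
P=onz(m,e[0][0]+290,e[0][1]+190,94);print('pin',P)
sc=[onz(m,u,v,45).round(1)[:2] for u,v in((276,155),(347,155),(348,230),(278,231))];print('holder',sc,np.mean(sc,0))
print('purple',onz(m,217,220,74),onz(m,236,198,5))
print(onz(m,217,220,20))
p,a=cur();rel(p,a,[[P[0],P[1],120,a],[P[0],P[1],53,a]])
```

```text
[  8  11  27  26 535] [310.78317757 213.90841121] ((20.782020568847656, 23.85392189025879), (24.822296142578125, 25.898107528686523), 95.58969116210938)
pin [ 462.50977268 -297.34401417   94.        ]
holder [array([ 425.6, -323.8]), array([ 429. , -266.1]), array([ 493.7, -267.3]), array([ 490.9, -328. ])] [ 459.8 -296.3]
purple [ 469.11240715 -371.45314195   74.        ] [ 469.21148567 -369.41314843    5.        ]
[ 485.3378232  -386.27136933   20.        ]
[[0.25, -0.13, 8.2], 0.0], [[0.25, -0.13, 14.9], 0.0],
```

Call:
jog_arm(deltas=[[[0.25,-0.1,2],0],[[0.25,-0.1,5],0],[[0.25,-0.1,8],0],[[0.25,-0.1,10],0],[[0.25,-0.1,11.5],0],[[0.25,-0.1,13],0],[[0.25,-0.1,14],0],[[0.25,-0.1,14.6],0],[[0.25,-0.1,14.9],0],[[0.25,-0.1,14.9],0]], claw=0.1)

```text
t: 12.8
tcp_pos: [462.5, -298.5, 53.3]
ee_rot: [0.096, 3.14, -0.0]
contact_force: [-0.5, 0.9, -0.3]
opening: 38.5
gripper_force: 0.0
```

Run:
```python
from h import *
p,a=cur();s=monitor.sense();print(s['t'],p,a,s['contact_force'],s['opening'])
im,m=snap('wrist','w6')
w=im[150:400,200:430,::-1];t=cv2.resize(w,None,fx=1.7,fy=1.7)
im,m=snap('side','s6');v=cv2.resize(im[240:360,290:400,::-1],(390,425))
cv2.imwrite('pics/c6.png',np.hstack([t,v]))
```

```text
12.8 [ 462.51371581 -298.53568439   53.32684478] 3.0804103754009637 [-0.48759414  0.89267316 -0.26995898] 38.474505762899845
```

View pics/c6.png

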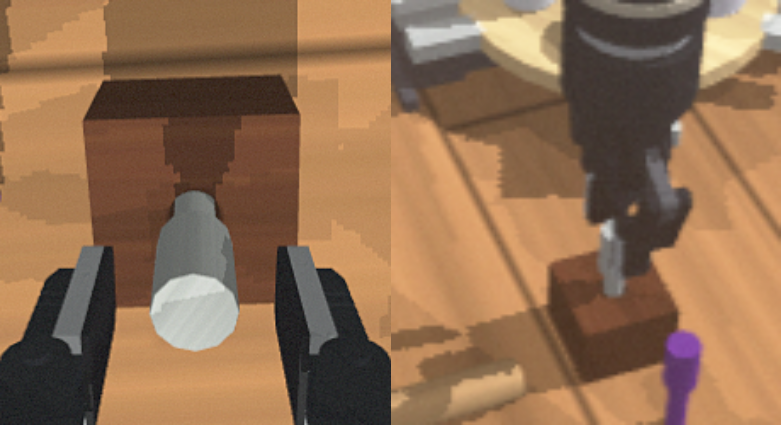

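The crop shows the head centred between the open pads. I go 4 mm lower, grip and lift.

Call:
jog_arm(deltas=[[[0,0,0.2],0],[[0,0,0.4],0],[[0,0,0.4],0]])

```text
t: 13.2
tcp_pos: [462.2, -298.7, 49.1]
ee_rot: [-0.097, -3.14, -0.0]
contact_force: [-0.2, 0.1, -0.1]
opening: 38.2
gripper_force: 0.0
```

Call:
jog_arm(deltas=[[[0,0,0],0],[[0,0,0],0],[[0,0,0],0],[[0,0,0],0],[[0,0,0],0],[[0,0,0],0],[[0,0,0],0],[[0,0,0],0]], claw=1)

```text
t: 14.0
tcp_pos: [462.5, -298.8, 49.4]
ee_rot: [0.097, 3.14, -0.0]
contact_force: [-0.4, 0.4, 5.2]
opening: 17.1
gripper_force: 58.6
```

Call:
jog_arm(deltas=[[[0,0,-0.5],0],[[0,0,-1.5],0],[[0,0,-3],0],[[0,0,-5],0],[[0,0,-7],0],[[0,0,-9],0],[[0,0,-10],0],[[0,0,-10],0]])

```text
t: 14.8
tcp_pos: [463.1, -299.4, 150.7]
ee_rot: [0.097, 3.138, -0.003]
contact_force: [0.1, 0.3, -1.4]
opening: 16.5
gripper_force: 58.6
```

Run:
```python
from h import *
p,a=cur();s=monitor.sense();print(s['t'],p,a,s['contact_force'],s['opening'],s['gripper_force'])
im,m=snap('wrist','w7')
w=im[150:400,200:430,::-1];t=cv2.resize(w,None,fx=1.7,fy=1.7)
im,m=snap('side','s7');v=cv2.resize(im[200:320,290:400,::-1],(390,425),interpolation=2)
cv2.imwrite('pics/c7.png',np.hstack([t,v]))
```

```text
14.8 [ 463.06133891 -299.35362969  150.66260395] 3.079993237850135 [ 0.11338915  0.27176672 -1.35285229] 16.46726453748071 58.59364986419678
```

View pics/c7.png

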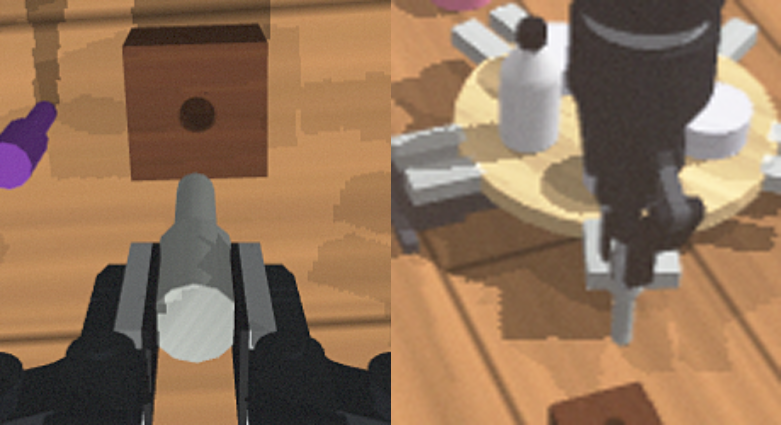

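The pin is held upright and clear of the holder. I carry it over the slot and stop above the tab.

Call:
jog_arm(deltas=[[[0.5,3,0],0],[[1,7,0],0],[[2,11.5,0],0],[[3,16,0],0],[[4,20.5,0],0],[[4.1,24,0],0],[[4.1,26.5,0],0],[[4.1,27.4,0],0],[[4.1,27.4,1.5],0],[[4.1,27.4,3.5],0],[[4.1,27.4,5],0],[[4.1,27.4,5.8],0],[[4.1,27.4,5.8],0],[[4.1,27.4,5.8],0]])

```text
t: 16.3
tcp_pos: [438.4, -23.1, 91.4]
ee_rot: [-0.097, -3.14, 0.0]
contact_force: [0.2, 1.0, -1.1]
opening: 16.5
gripper_force: 58.8
```

Run:
```python
from h import *
p,a=cur();s=monitor.sense();print(s['t'],p,a,s['contact_force'],s['opening'])
im,m=snap('wrist','w8');np.save('w8.npy',m,allow_pickle=True);g=cv2.GaussianBlur(cv2.cvtColor(im,7),(3,3),0)
print('pin tip px',proj(m,[p[0],p[1],p[2]-29.4]),'slot 165 px',proj(m,[*(AX+165*np.array([np.cos(3.109),np.sin(3.109)])),50]))
for v in(215,225,235,245,255,265):
    d=np.diff(g[v].astype(float));e=[(u,int(d[u])) for u in range(220,420) if abs(d[u])>=12 and abs(d[u])==max(abs(d[u-3:u+4]))];print(v,e)
```

```text
16.3 [438.39538361 -23.0517991   91.37031398] 3.079606299378649 [ 0.18704996  1.02814504 -1.05398946] 16.53070210193369
pin tip px [311.90418578 259.45084369] slot 165 px [310.84920517 219.74658614]
215 [(298, -27), (322, 22)]
225 [(255, 43), (298, -42), (323, 29), (345, 36), (365, -59)]
235 [(256, 49), (292, -31), (299, -36), (323, 35), (349, 34), (365, -66)]
245 [(257, 49), (286, -37), (300, -33), (323, 29), (352, 15), (356, 20), (365, -57)]
255 [(258, 52), (284, -40), (300, -43), (305, 18), (321, -12), (324, 12), (325, 12), (356, 37), (365, -74)]
265 [(259, 38), (281, -21), (300, -32), (356, 34), (365, -70)]
```

Call:
jog_arm(deltas=[[[-0.2,0,0.5],0],[[-0.2,0,1],0],[[-0.2,0,1.3],0],[[-0.2,0,1.6],0],[[-0.2,0,1.8],0],[[-0.2,0,1.8],0]])

```text
t: 16.95
tcp_pos: [440.2, -23.2, 73.0]
ee_rot: [-0.097, -3.14, 0.001]
contact_force: [-0.3, -3.0, -4.0]
opening: 16.4
gripper_force: 58.6
```

Call:
jog_arm(deltas=[[[0,0,0.3],0],[[0,0,0.6],0],[[0,0,0.9],0],[[0,0,1.0],0],[[0,0,1.0],0]])

```text
t: 17.45
tcp_pos: [440.2, -22.8, 63.0]
ee_rot: [-0.097, -3.14, -0.0]
contact_force: [0.4, -2.5, -2.9]
opening: 16.7
gripper_force: 58.7
```

Call:
jog_arm(deltas=[[[0,0.1,0],0],[[0,0.2,0],0],[[0,0.3,0],0],[[0,0.4,0],0],[[0,0.45,0],0],[[0,0.5,0],0],[[0,0.5,0],0]])

```text
t: 18.15
tcp_pos: [440.6, -17.7, 63.2]
ee_rot: [-0.097, -3.14, -0.0]
contact_force: [0.1, -4.2, -2.4]
opening: 16.6
gripper_force: 58.7
```

Call:
jog_arm(deltas=[[[0,0.1,0],0],[[0,0.17,0],0],[[0,0.17,0],0],[[0,0.17,0.1],0],[[0,0.17,0.2],0],[[0,0.17,0.3],0],[[0,0.17,0.4],0],[[0,0.17,0.45],0],[[0,0.17,0.45],0]])

```text
t: 19.05
tcp_pos: [440.7, -16.1, 58.6]
ee_rot: [-0.097, -3.14, -0.0]
contact_force: [-0.8, -2.3, -0.4]
opening: 16.5
gripper_force: 58.8
```

Call:
jog_arm(deltas=[[[0,0,0.05],0],[[0,0,0.1],0],[[0,0,0.15],0],[[0,0,0.15],0]])

```text
t: 19.45
tcp_pos: [440.7, -16.2, 57.2]
ee_rot: [-0.097, -3.14, 0.0]
contact_force: [0.3, -2.4, 0.1]
opening: 16.8
gripper_force: 58.9
```

Call:
jog_arm(deltas=[[[0,0,0.05],0],[[0,0,0.1],0],[[0,0,0.15],0],[[0,0,0.2],0],[[0,0,0.2],0]])

```text
t: 19.95
tcp_pos: [440.5, -16.2, 55.1]
ee_rot: [-0.097, -3.14, 0.0]
contact_force: [-1.2, -2.9, 0.8]
opening: 16.4
gripper_force: 59.0
```

Call:
jog_arm(deltas=[[[0,0,0.05],0],[[0,0,0.1],0],[[0,0,0.15],0],[[0,0,0.2],0],[[0,0,0.25],0],[[0,0,0.3],0],[[0,0,0.3],0]])

```text
t: 20.65
tcp_pos: [440.7, -16.2, 52.1]
ee_rot: [-0.097, -3.14, 0.0]
contact_force: [-1.2, -4.4, 1.0]
opening: 16.4
gripper_force: 59.1
```

Call:
jog_arm(deltas=[[[0,0,0.1],0],[[0,0,0.2],0],[[0,0,0.3],0],[[0,0,0.4],0],[[0,0,0.5],0],[[0,0,0.5],0]])

```text
t: 21.25
tcp_pos: [440.6, -16.3, 47.0]
ee_rot: [-0.097, -3.14, 0.0]
contact_force: [-1.2, -5.3, 0.6]
opening: 16.5
gripper_force: 59.1
```

Call:
jog_arm(deltas=[[[0,0,0.1],0],[[0,0,0.2],0],[[0,0,0.3],0],[[0,0,0.4],0],[[0,0,0.5],0],[[0,0,0.5],0]])

```text
t: 21.85
tcp_pos: [440.6, -16.4, 42.1]
ee_rot: [-0.097, -3.14, 0.001]
contact_force: [-1.0, -5.7, 0.9]
opening: 16.4
gripper_force: 59.1
```

Tip is at about 12.7 mm. I ease the last bit in small steps.

Call:
jog_arm(deltas=[[[0,0,0.05],0],[[0,0,0.1],0],[[0,0,0.15],0],[[0,0,0.15],0]])

```text
t: 22.25
tcp_pos: [440.6, -16.4, 40.6]
ee_rot: [-0.097, -3.14, 0.001]
contact_force: [-1.7, -6.2, 2.5]
opening: 16.6
gripper_force: 59.2
```

Call:
jog_arm(deltas=[[[0,0,0.05],0],[[0,0,0.1],0],[[0,0,0.1],0]])

```text
t: 22.55
tcp_pos: [440.7, -16.4, 39.7]
ee_rot: [-0.097, -3.14, 0.001]
contact_force: [-2.1, -5.9, 2.6]
opening: 16.7
gripper_force: 59.2
```

Call:
jog_arm(deltas=[[[0,0,0],0],[[0,0,0],0],[[0,0,0],0],[[0,0,0],0],[[0,0,0],0]], claw=0.2)

```text
t: 23.05
tcp_pos: [440.8, -16.0, 39.7]
ee_rot: [0.096, 3.14, 0.001]
contact_force: [-1.0, 0.8, 0.3]
opening: 33.8
gripper_force: 0.0
```

Call:
jog_arm(deltas=[[[0,0,-1],0],[[0,0,-3],0],[[0,0,-6],0],[[0,0,-9],0],[[0,0,-13],0],[[0,0,-16],0],[[0,0,-16],0],[[0,0,-16],0]])

```text
t: 23.85
tcp_pos: [441.0, -16.2, 200.5]
ee_rot: [0.097, 3.138, -0.0]
contact_force: [-0.4, -0.5, -0.4]
opening: 33.8
gripper_force: 0.0
```

Run:
```python
from h import *
p,a=cur();s=monitor.sense();print(s['t'],p,s['contact_force'],s['opening'])
im,m=snap('wrist','w9');sd,ms=snap('side','s9')
hsv=cv2.cvtColor(im,41)
# head top if home at z=84: measure blob near expected projection
q=proj(m,[440.6,-16.4,84]);print('expect head top px',q,'if z=90',proj(m,[440.6,-16.4,90]))
x0,y0=int(q[0])-40,int(q[1])-40
cv2.imwrite('pics/c9.png',np.hstack([cv2.resize(im[100:400,170:450,::-1],(390,418)),cv2.resize(sd[190:290,270:363,::-1],(390,418),interpolation=2)]))
```

```text
23.85 [441.04289454 -16.19901207 200.45931617] [-0.40309316 -0.54548704 -0.35699363] 33.8247499802959
expect head top px [312.32782594 212.60612522] if z=90 [312.28483345 214.94514655]
```

I've used up my picture views, so I check the pin's seat numerically, by triangulating the head top from two views.

Run:
```python
from h import *
m=vision.camera_model('wrist');ms=vision.camera_model('side')
g=cv2.cvtColor(cv2.imread('pics/w9.png'),6)
roi=cv2.GaussianBlur(g,(3,3),0)[185:245,285:342]
c=cv2.HoughCircles(roi,cv2.HOUGH_GRADIENT,1,20,param1=80,param2=10,minRadius=9,maxRadius=17);print('circles',None if c is None else c+np.array([285,185,0]))
print(roi[::4,::4])
for z in(64,84,94):print(z,'side px',proj(ms,[440.6,-16.4,z]))
s=cv2.cvtColor(cv2.imread('pics/s9.png'),6);print(s[222:256:2,288:314:2])
```

```text
circles [[[313.5        211.5         11.80000019]]]
[[190 188 197 140 137  86  46  47  51  61 135 131 132 192 196]
 [191 189 187 132 137  85  73  90  79  59 134 128 130 189 196]
 [191 190 144 133 134  91  93  95 104  84 117 114 115 137 198]
 [189 171 115 111 112  92  92  95 102 106 116 115 114 116 186]
 [173 157 117 113 103 105 119 129 125 105 113 114 114 117 185]
 [173 173 116 112 106 146 127 132 132 131 111 116 114 117 171]
 [173 123 115 113 167 124 131 132 131 130 119 115 114 119 182]
 [174 121 117 111 185 129 132 129 129 130 128 115 128 136 181]
 [173 120 114 112 143 131 130 129 130 129 130 132 129 137 181]
 [175 113 137 131 137 128 133 129 129 122 131 131 129 135 181]
 [192 127 136 129 137  87  87 106  90  97 132 133 129 135 190]
 [193 126 137 130 136 111 117 121 123 109 131 131 130 135 188]
 [203 153 158 154 164 151 152 150 149 147 133 132 130 135 188]
 [240 172 165 161 165 150 148 147 148 146 133 137 139 157 242]
 [213 149 150 151 149 147 146 145 148 149 146 143 143 141 205]]
64 side px [299.23030259 237.61564266]
84 side px [299.11035605 231.39171983]
94 side px [299.0494136
[... 251 characters left out ...]
40 124 141 144 117 107 109 194 199 212]
 [134 139 142 142 140 142 142 139 108 106 204 214 208]
 [134 134 142 140 119 176 159 107 185 208 236 223 213]
 [143 161 195 210 115 114 117 123 148 145 161 163 154]
 [145 202 205 164 110 111 115 111 141 143 143 151 162]
 [148 130 144 142 111 112 115 108 116 113 125 163 160]
 [141 109 117 113 109 112 113 110 119 117 118 149 173]
 [ 81  89 117 118 109 110 109 124 125 141 145 145 166]
 [ 73  75 104 208 151 151 128 132 128 127 128 203 205]
 [ 72  70  85 189 204 204 203 188 182 185 183 185 175]
 [ 76  66  75 148 200 198 190 142 117 116 116 117 118]
 [ 76  73  73 106 120 117 119 119 117 120 120 117 120]
 [ 77  73  64  94 119 116 116 117  84  75  70  70  66]]
```

```bash
python3 -c "
from cell import manip;print(manip.sign_off())"
```

```text
the job is handed in; nothing more can be done
None
```

I turned the bottle to the front, seated the pin through the slot to the socket bottom (tip about 10 mm over the bench), let go and handed the job in; no verdict came back, I viewed 12 pictures (limit 10), and opening the gripper too early pushed the tab 7 mm too far, which the pin drew back.

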